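Show the loaded drive case to the webcam

ROBOT

A 6-joint arm with a two-finger parallel gripper is mounted at the origin on the work surface. World frame = base frame: x ahead of the robot, y to its left, z up, the work surface at z = 0. Lengths are in mm, angles in rad, forces in N, time in s.
With the tool pointing down it reaches from about 350 to 975 mm from the base axis. Payload 4.9 kg.
Tool frame: the origin (TCP) lies at the very end of the fingers, on their centre line; the grasp point (between the pads) lies 19 mm behind it (grasp_offset is the distance from the TCP to the grasp point, in mm); x points along the fingers, y is the direction in which the jaws open and shut, and the axes are right-handed (so a half turn about x gives the same grasp; the last joint's range is limited). The gripper opens to 85 mm and grips with 20 to 120 N. Pads are 22 mm wide; open, the fingers measure 114 mm over their backs; the gripper's body (76 mm by 85 mm) begins 54 mm behind the grasp point. The pads swing forward as they close: fully open they stand 13 mm farther back than shut.
Start: joints at [-1.439, 0.053, 1.613, -0, 1.476, -0.119], TCP at [155.108, -605.428, 231.304] pointing down, gripper open.
Joint ranges: [-3.01, 3.01], [-1.01, 2.22], [0.06, 2.58], [-1.02, 4.17], [0.09, 2.62], [-3.14, 3.14]. Speed limits (rad/s): [2.57, 2.57, 3.14, 3.14, 3.14, 3.14].

INTERFACE

Orientations are given as a rotation vector (axis times angle).
In Python, from station import sense, grab_frame, close_job, grasp_offset gives the robot as it stands. The module is installed in compiled form; this text tells all that it offers.
- The arm moves only by the tool move_arm, never from a script. Its argument "steps" is a list of rows, each an object of numbers: "wx", "wy", "wz": the turn, a rotation vector about the tool's x, y, z in degrees; "dx", "dy", "dz": the shift along the tool's x, y, z in mm; "fingers": the finger opening in mm, from 0 to 85.4. A call has 1 to 12 rows; each row is the pose to reach, as a shift and turn from the pose commanded when the call began, along the tool's axes at that moment; what a row does not reach only later rows make up. A row lasts 1/10 s, in which the tool goes at most 50 mm and 8.59 degrees, less where a joint would pass 70% of its speed; a pose out of reach is approached as far as the arm can. A call with a gripper value outside its range is refused whole. The fingers move at their own pace and stop on an object; "squeeze" is the grip in N (left out, the last holds). Time passes only in rows, so rows that repeat a pose let the fingers close. It gives the time, the measured TCP pose, the force and the opening at its end, in the units of the state.
- sense(): the state, without advancing time (a new reading comes with each control period).
- grab_frame(name): name is "scene" or "side" or "wrist"; returns a dict with "image" (400x640x3 uint8, blue, green, red), "K" (3x3 intrinsics, pixels), "k1" (the pictures are not rectified: a ray, as slopes to the right and down, at radius r is drawn at 1 + k1 r^2 times it, then the intrinsics apply), "extrinsics" (4x4, takes a point from world to camera coordinates). Camera axes: x right, y down, z forward; pixel columns grow to the right and rows downward; lengths in mm; the calibration is good to about 2 mm. A picture is of the moment at which its call begins. There is no depth.
- close_job(): hands the job in, once; it reports no verdict.
The state is a dict: "t": time; "joint_pos": joint angles; "joint_velocities": joint speeds; "joint_efforts": joint torques, N m; "eef_pos": TCP position; "tcp_rot": TCP orientation; "contact_force": force on the tool from outside, world axes, zero at the start; "ft_torque": the same for the moment, N m; "gripper_width": finger opening in mm.
Only numpy, scipy, OpenCV 4.12 (cv2) and the standard library are available. Lean on these libraries where they do the work, as an engineer would, in place of code of your own. Each camera call takes 0.05 s, during which the arm holds its last target.

TASK

One of the two look-alike drive cases in the stand still has a disk in it and the other is empty: feel which is the heavier, and leave the empty one standing in its own slot. Draw the loaded case up out of the stand and show its label to the webcam, right way up, level and square to the lens, centred in the view and about 20 cm from the lens, without disturbing the webcam or the other things on the desk. Finish while holding it there, still, in the gripper: do not put it down or let go.

Things in the scene. Friction and masses are not known exactly. Their poses are not given: they have to be found in the camera images.
- case_1: One of two look-alike grey metal disk cases, black end caps, on a long edge: 24 mm thick (x), 140 long (y), 92 high (z). Origin: centre of the underside; x points out of the label face, z to the top edge (grasp there across the 24 mm; top 65 mm clear of the stand). One is empty, about 0.2 kg, the other holds a disk, 0.42 kg (each within 10 %); either may be in either slot.
- case_2: One of two look-alike grey metal disk cases, black end caps, on a long edge: 24 mm thick (x), 140 long (y), 92 high (z). Origin: centre of the underside; x points out of the label face, z to the top edge (grasp there across the 24 mm; top 65 mm clear of the stand). One is empty, about 0.2 kg, the other holds a disk, 0.42 kg (each within 10 %); either may be in either slot.
- case_1_label (a point): Centre of the sticker area of case_1: on the outer face x = +12 mm of the case, mid-length, 27 mm above its underside; same axes as the case. The sticker (white, bar code, blue band) is 92 x 40 mm.
- case_2_label (a point): Centre of the sticker area of case_2: on the outer face x = +12 mm of the case, mid-length, 27 mm above its underside; same axes as the case. The sticker (white, bar code, blue band) is 92 x 40 mm.
- drive_stand: Fixed black stand, base 138 (x) x 120 (y) x 8 mm; origin: centre of the underside. Four grey fins along y, 90 mm long, 10 thick, tops 34 mm above the desk, leave three slots 28 mm wide, open at the ends, at x = -38, 0, +38 mm, floor 8 mm up. At the start the cases stand mid-length in the outer slots, axes as the stand's; the middle slot is vacant.
- slot_near (a point): Centre of the floor of the slot at the stand's x = -38 mm, 8 mm above the desk; axes of the stand.
- slot_far (a point): Centre of the floor of the slot at the stand's x = +38 mm, 8 mm above the desk; axes of the stand.
- webcam_lens (a point): Front centre of the lens of the black webcam (head 96 mm wide, 30 high and deep, 350 mm above the desk) on a fixed stand: 12 mm pole rising from a 110 mm round foot about 85 mm behind the lens. Its x is the viewing direction, out of the lens: towards the robot's side and 0.42 to 0.65 rad below level (varies); its y is level, along the head. The head pivots on its pole; do not touch it.
- drink_can: Bystander: black and green drink can, full, diameter 66, height 168 mm. Origin under its centre.
- speaker: Bystander: small black cube speaker with a green ring, 75 x 85 x 92 mm. Origin under its centre.
- wallet: Bystander: brown wallet lying flat, 95 x 112 x 20 mm. Origin under its centre.
- screwdriver: Bystander: screwdriver lying on the desk, 160 mm long. Origin under its middle.
- mouse: Bystander: black mouse on its 4 mm thick pad, 118 x 62 x 35 mm. Origin under its centre.
There are look-alikes about, which are no part of the job. Leave any red or turquoise look-alike of the case_1 alone. What is shaped like the case_2 but green is not meant.

How it is judged (in metres and radians):
On the way:
1. a case is drawn clear above the stand, held in the gripper (((height (world z) of case_1 above 0.05 m and contact force between the fingers and case_1 above 1 N and contact force between case_1 and drive_stand below 0.1 N) or (height (world z) of case_2 above 0.05 m and contact force between the fingers and case_2 above 1 N and contact force between case_2 and drive_stand below 0.1 N))), for 0.2 s.
At the end, for the whole second after the job is handed in: Loaded case held still by the gripper alone: label 150-250 mm before the lens, within 35 mm of its axis in y and z, facing it and level within 0.26 rad, right way up, over 100 mm up. The light case (under 2.9 N on the stand) let go, upright, within 15 mm of its start. Lens moved under 10 mm (((angle between the x axis of case_1 and the x axis of webcam_lens, either way round below 0.26 rad and angle between the y axis of case_1 and the y axis of webcam_lens, either way round below 0.26 rad and x of webcam_lens in the frame of case_1 above 0.1 m and x of case_1_label in the frame of webcam_lens between 0.15 and 0.25 m and y of case_1_label in the frame of webcam_lens between -0.035 and 0.035 m and z of case_1_label in the frame of webcam_lens between -0.035 and 0.035 m and angle between case_1's own z axis and vertical below 1.1 rad and height (world z) of case_1_label above 0.1 m and contact force between the fingers and case_1 above 1 N and contact force between case_1 and drive_stand below 0.1 N and contact force between case_1 and case_2 below 0.1 N and linear speed of each of case_1, case_2 below 0.02 m/s and angular speed of case_1 below 0.1 rad/s and distance of case_2 from where it was at the start of the episode below 0.015 m and angle between case_2's own z axis and vertical below 0.2 rad and contact force between case_2 and the fingers below 0.1 N and contact force between case_2 and drive_stand between 1 and 2.9 N) or (angle between the x axis of case_2 and the x axis of webcam_lens, either way round below 0.26 rad and angle between the y axis of case_2 and the y axis of webcam_lens, either way round below 0.26 rad and x of webcam_lens in the frame of case_2 above 0.1 m and x of case_2_label in the frame of webcam_lens between 0.15 and 0.25 m and y of case_2_label in the frame of webcam_lens between -0.035 and 0.035 m and z of case_2_label in the frame of webcam_lens between -0.035 and 0.035 m and angle between case_2's own z axis and vertical below 1.1 rad and height (world z) of case_2_label above 0.1 m and contact force between the fingers and case_2 above 1 N and contact force between case_2 and drive_stand below 0.1 N and contact force between case_2 and case_1 below 0.1 N and linear speed of each of case_2, case_1 below 0.02 m/s and angular speed of case_2 below 0.1 rad/s and distance of case_1 from where it was at the start of the episode below 0.015 m and angle between case_1's own z axis and vertical below 0.2 rad and contact force between case_1 and the fingers below 0.1 N and contact force between case_1 and drive_stand between 1 and 2.9 N)) and distance of webcam_lens from where it was at the start of the episode below 0.01 m); the arm keeps its last pose, push and grip.
It fails at once if a bystander is pushed more than 30 mm from its place (distance of any of drink_can, speaker, wallet, screwdriver, mouse from where it was at the start of the episode above 0.03 m).
It fails at once if the can or the speaker is knocked over (angle between any of drink_can, speaker's own z axis and vertical above 0.6 rad).
It fails at once if the webcam is knocked out of its aim (distance of webcam_lens from where it was at the start of the episode above 0.02 m).
It also fails if it takes over 51 s, if anything falls off the work surface, if the arm or the gripper's body presses on something with over 40 N, if the wrist force passes 120 N, or if a joint passes its speed limit or range.

## Working session

There is one attempt and no reset: what is moved stays moved. The work goes in short steps, Python scripts to look and compute and a tool call to move; the robot and the scene stay as the last step left them, time stands still between calls to the robot, and variables do not carry over. Pictures are saved under pics/ and viewed, and the job is handed in when it is done.

Besides the shell and the picture viewer there is one more tool, called after "Emit:" by a JSON object that holds its "method" and its "body", one argument or row to a line. move_arm: Moves the arm, as the interface text tells. Its arguments: {"type":"object","properties":{"steps":{"type":"array"},"squeeze":{"type":"number"}},"required":["steps"]}

```bash
mkdir -p pics; ls
python3 - <<'E'
from station import *
import cv2,json
print(sense(), grasp_offset)
for n in ["scene","side","wrist"]:
    f=grab_frame(n); cv2.imwrite(f"pics/{n}0.png",f["image"]); print(n,f["K"],f["k1"],f["extrinsics"])
E
```

```text
pics
{'t': 0.0, 'joint_pos': array([-1.43896441e+00,  5.33694779e-02,  1.61432862e+00,  5.31544747e-06,
        1.47599999e+00, -1.18995025e-01]), 'joint_velocities': array([-0.00031542, -0.0003375 , -0.00150495, -0.00098794,  0.00214116,
       -0.00018395]), 'joint_efforts': array([ 1.38169071e-03, -3.93682766e+01, -3.70176923e+01,  1.68891290e-05,
        6.93491864e-03,  3.23711149e-06]), 'eef_pos': array([ 155.04860195, -604.80409456,  230.03452096]), 'tcp_rot': array([ 2.08881759,  0.26556489, -2.0888349 ]), 'contact_force': array([ 0.56072712, -0.04952167, -0.62059094]), 'ft_torque': array([0.03513946, 0.02055541, 0.0033656 ]), 'gripper_width': 84.93209327933701} 18.700000000000003
scene [[480.74430269   0.         316.25385039]
 [  0.         480.74430269 198.55897268]
 [  0.           0.           1.        ]] 0.03744232483759325 [[-1.22035701e-01  9.92510745e-01  5.45055506e-03  1.52231809e+02]
 [ 8.10117515e-01  1.02778992e-01 -5.77188089e-01 -2.91050652e+02]
 [-5.73425583e-01 -6.60219629e-02 -8.16593045e-01  2.02761303e+03]
 [ 0.00000000e+00  0.00000000e+00  0.00000000e+0
[... 165 characters left out ...]
42304302 [[ 9.84513230e-01 -1.75243188e-01  4.85029253e-03 -5.24927265e+02]
 [-8.98658272e-02 -5.28233623e-01 -8.44330133e-01  1.89847942e+02]
 [ 1.50525192e-01  8.30818310e-01 -5.35801364e-01  1.39808038e+03]
 [ 0.00000000e+00  0.00000000e+00  0.00000000e+00  1.00000000e+00]]
wrist [[325.25970674   0.         318.69056165]
 [  0.         325.25970674 200.44066465]
 [  0.           0.           1.        ]] -0.04888809782792175 [[ 2.47938582e-01 -9.68772810e-01 -2.38797751e-03 -6.25032764e+02]
 [-9.29610436e-01 -2.38608076e-01  2.80874746e-01 -3.71831585e+01]
 [-2.72673608e-01 -6.74197976e-02 -9.59741462e-01  3.78847629e+02]
 [ 0.00000000e+00  0.00000000e+00  0.00000000e+00  1.00000000e+00]]
```

View pics/scene0.png

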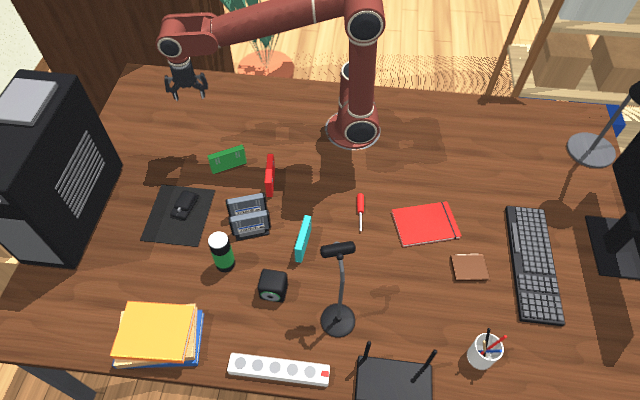

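View pics/side0.png

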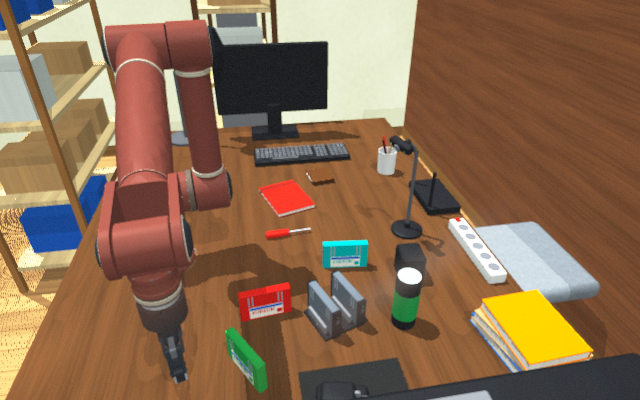

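View pics/wrist0.png

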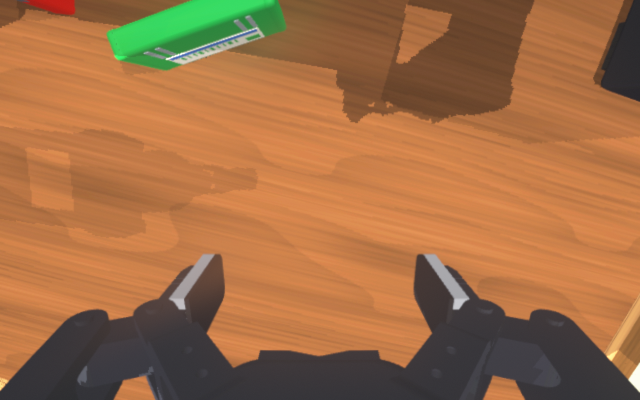

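The scene view shows two grey cases in the stand at about (248,215). The red (269,175), turquoise (302,240) and green (227,159) look-alikes are to be left alone. The webcam head is at (338,249), the can at (222,252) and the speaker at (272,286). I'll enlarge these next.

```bash
cat > h.py <<'E'
import numpy as np, cv2
from station import *
from scipy.spatial.transform import Rotation as R
def ray(f,u,v):
    K=f["K"]; k=f["k1"]; x=(u-K[0,2])/K[0,0]; y=(v-K[1,2])/K[1,1]
    xd=np.array([x,y]); p=xd.copy()
    for _ in range(20): p=xd/(1+k*(p@p))
    E=f["extrinsics"]; Rm=E[:3,:3]; o=-Rm.T@E[:3,3]; d=Rm.T@np.array([p[0],p[1],1.]); return o,d/np.linalg.norm(d)
def onz(f,u,v,z):
    o,d=ray(f,u,v); return o+d*(z-o[2])/d[2]
def proj(f,P):
    E=f["extrinsics"]; c=E[:3,:3]@np.asarray(P,float)+E[:3,3]; p=c[:2]/c[2]; p=p*(1+f["k1"]*(p@p)); return f["K"][0,0]*p+f["K"][:2,2]
def tri(rays):
    A=np.zeros((3,3));b=np.zeros(3)
    for o,d in rays:
        M=np.eye(3)-np.outer(d,d);A+=M;b+=M@o
    X=np.linalg.solve(A,b); return X,[np.linalg.norm((np.eye(3)-np.outer(d,d))@(X-o)) for o,d in rays]
def crop(f,name,x0,y0,x1,y1,s):
    im=f["image"][y0:y1,x0:x1]; cv2.imwrite("pics/"+name,cv2.resize(im,None,fx=s,fy=s,interpolation=cv2.INTER_CUBIC))
E
python3 - <<'E'
from h import *
f=grab_frame("scene"); crop(f,"s1.png",200,170,300,270,6)
crop(f,"s2.png",290,230,370,340,5)
g=grab_frame("side"); crop(g,"d1.png",290,250,390,350,6)
crop(g,"d2.png",370,120,440,240,5)
print(onz(f,248,215,50),onz(f,338,249,350),onz(f,338,320,0))
E
```

```text
[ 509.96680207 -336.30377542   50.        ] [ 7.76572810e+02 -7.55663344e-01  3.50000000e+02] [ 8.37631803e+02  1.98983909e+01 -2.27373675e-13]
```

View pics/s1.png

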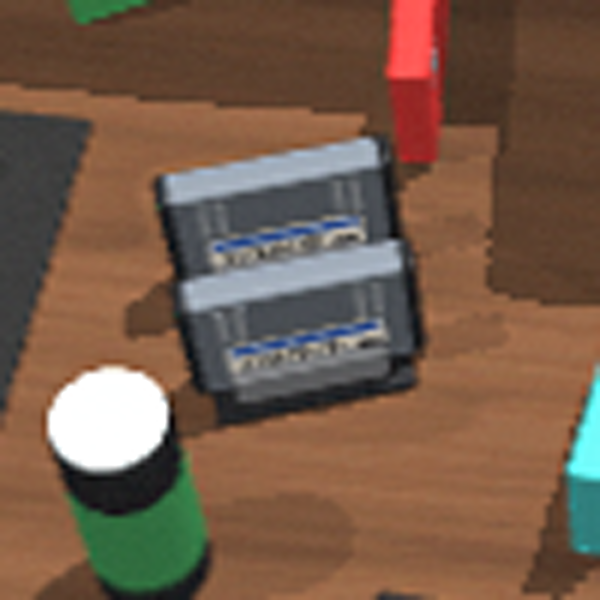

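View pics/s2.png

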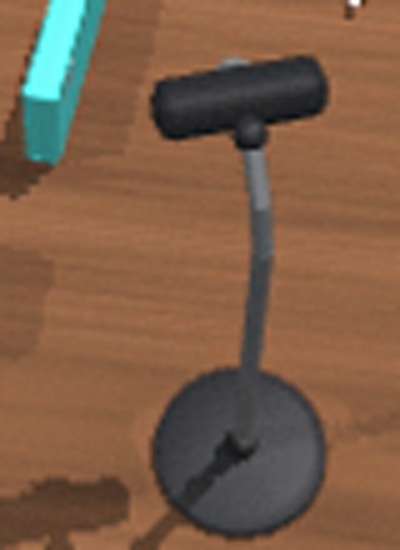

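View pics/d1.png

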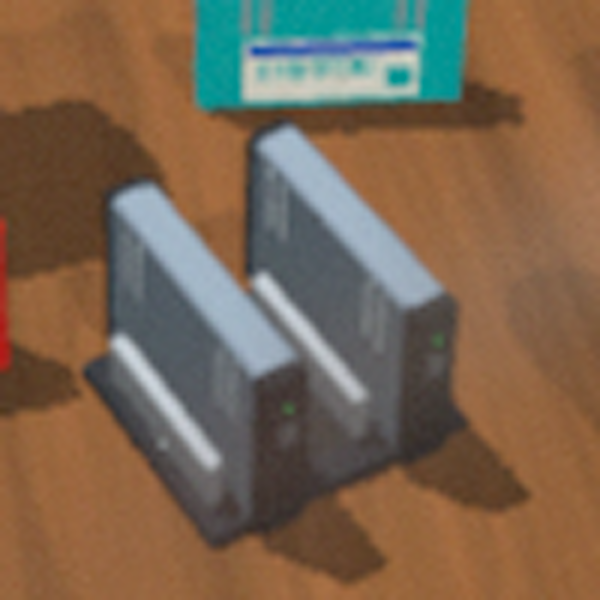

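View pics/d2.png

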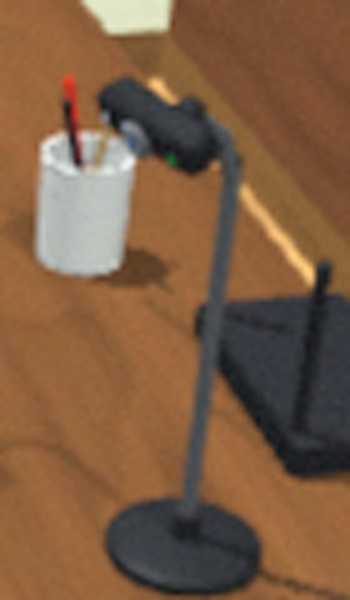

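Run:
```python
from h import *
f=grab_frame("scene"); g=grab_frame("side")
S=lambda a:np.array([onz(f,200+x/6-.4,170+y/6-.4,100)[:2] for x,y in a])
D=lambda a:np.array([onz(g,290+x/6-.4,250+y/6-.4,100)[:2] for x,y in a])
for n,a in [("nearS",S([(155,180),(388,138),(390,162),(160,208)])),("farS",S([(178,282),(405,240),(413,265),(182,312)])),
 ("nearD",D([(110,196),(150,183),(303,355),(250,378)])),("farD",D([(250,138),(290,122),(456,298),(402,312)]))]:
    print(n,a.round(0).tolist(),a.mean(0).round(1))
a=np.array([(155,180),(388,138),(390,162),(160,208)])
print(np.linalg.norm(S(a)[0]-S(a)[1]))
# webcam: scene crop s2 (290,230) x5; side crop d2 (370,120) x5
s=lambda x,y:ray(f,290+x/5-.4,230+y/5-.4); d=lambda x,y:ray(g,370+x/5-.4,120+y/5-.4)
print("headleft(side far end)", tri([s(320,85),d(105,95)]), "other", tri([s(158,115),d(205,155)]))
print("lens",tri([s(234,62),d(135,140)]))
print("foot",onz(f,290+240/5,230+452/5,0),onz(g,370+183/5,120+545/5,0))
```

```text
nearS [[488.0, -416.0], [441.0, -286.0], [458.0, -282.0], [507.0, -408.0]] [ 473.3 -348.1]
farS [[556.0, -386.0], [511.0, -263.0], [528.0, -255.0], [576.0, -380.0]] [ 542.6 -321.1]
nearD [[441.0, -296.0], [460.0, -291.0], [507.0, -404.0], [482.0, -413.0]] [ 472.7 -351. ]
farD [[511.0, -269.0], [531.0, -261.0], [579.0, -384.0], [554.0, -388.0]] [ 543.6 -325.3]
137.99470180676323
headleft(side far end) (array([760.1741018 ,  41.39686839, 346.75286572]), [np.float64(1.8519165166447238), np.float64(1.8519165166448495)]) other (array([792.19416323, -45.32415037, 345.75021669]), [np.float64(1.3920044717007412), np.float64(1.3920044717008282)])
lens (array([757.11842577,  -9.78549389, 344.00449877]), [np.float64(5.10073400577636), np.float64(5.100734005776398)])
foot [838.9531118   20.02493364   0.        ] [8.43826650e+02 2.01277229e+01 1.13686838e-13]
```

```bash
cat >> h.py <<'E'
def pose():
    s=sense(); return R.from_rotvec(s["tcp_rot"]),np.array(s["eef_pos"]),s
def rel(Rt,pt,R0=None,p0=None):
    if R0 is None: R0,p0,_=pose()
    d=R0.inv().apply(np.asarray(pt)-p0); w=(R0.inv()*Rt).as_rotvec(degrees=True); return d.round(1),w.round(2)
def toolR(xax,yax):
    x=np.array(xax,float);x/=np.linalg.norm(x);y=np.array(yax,float);y-=x*(x@y);y/=np.linalg.norm(y)
    return R.from_matrix(np.c_[x,y,np.cross(x,y)])
E
python3 - <<'E'
from h import *
R0,p0,s=pose(); print(R0.as_matrix().round(3))
f=grab_frame("wrist");E=f["extrinsics"];o=-E[:3,:3].T@E[:3,3];print("cam in tool",R0.inv().apply(o-p0),"axis",R0.inv().apply(E[2,:3]))
ya=0.355
for sg in (1,-1):
    Rt=toolR([0,0,-1],[sg*np.cos(ya),sg*np.sin(ya),0]); print(sg,rel(Rt,[473,-349.5,230]))
f=grab_frame("scene");print("red",onz(f,269,190,40))
E
```

```text
[[-0.     0.248 -0.969]
 [ 0.001 -0.969 -0.248]
 [-1.    -0.001 -0.   ]]
cam in tool [-142.38542265    1.24929125  -70.53564192] axis [ 9.59686566e-01 -5.50606718e-04  2.81071864e-01]
1 (array([   1.2, -169. , -371.4]), array([-9.597e+01, -1.000e-02,  1.000e-02]))
-1 (array([   1.2, -169. , -371.4]), array([8.403e+01, 1.000e-02, 1.000e-02]))
red [ 384.38744585 -283.86740331   40.        ]
```

Emit:
{"method": "move_arm", "body": {
  "steps": [
    {"dx":0,"dy":-40,"dz":-50,"wx":-8.5,"fingers":60},
    {"dx":0,"dy":-60,"dz":-90,"wx":-17},
    {"dx":0,"dy":-80,"dz":-130,"wx":-25.5},
    {"dx":0,"dy":-100,"dz":-170,"wx":-34},
    {"dx":0,"dy":-120,"dz":-210,"wx":-42.5},
    {"dx":0,"dy":-135,"dz":-250,"wx":-51},
    {"dx":0,"dy":-150,"dz":-290,"wx":-59.5},
    {"dx":0,"dy":-160,"dz":-325,"wx":-68},
    {"dx":0,"dy":-169,"dz":-350,"wx":-76.5},
    {"dx":0,"dy":-169,"dz":-365,"wx":-85},
    {"dx":0,"dy":-169,"dz":-371.4,"wx":-93},
    {"dx":0,"dy":-169,"dz":-371.4,"wx":-96}
  ]
}}

```text
validation failed for argument at $.st...
```

Run:
```python
from h import *
f=grab_frame("wrist"); cv2.imwrite("pics/w1.png",f["image"])
R0,p0,s=pose();print(p0,R0.as_matrix().round(3),s["joint_pos"],s["contact_force"],s["t"],s["gripper_width"])
for c in [(473,-349.5),(543,-323)]:
  for a in (-12,12):
    for b in (-70,70):
      x=c[0]+a*.938-b*.348; y=c[1]+a*.348+b*.938; print(proj(f,(x,y,100)).round(0),end=' ')
```

```text
[ 155.08989074 -605.42063552  231.27335882] [[ 0.     0.248 -0.969]
 [ 0.    -0.969 -0.248]
 [-1.    -0.    -0.   ]] [-1.43903858e+00  5.27223471e-02  1.61292733e+00  2.65581267e-05
  1.47600213e+00 -1.19014805e-01] [-0.34888106  0.69362268 -0.00880394] 0.5 85.09433709749618
[ 177. -315.] [   5. -256.] [ 177. -336.] [  11. -273.] [ 183. -344.] [  40. -271.] [ 193. -321.] [  67. -244.]
```

View pics/w1.png

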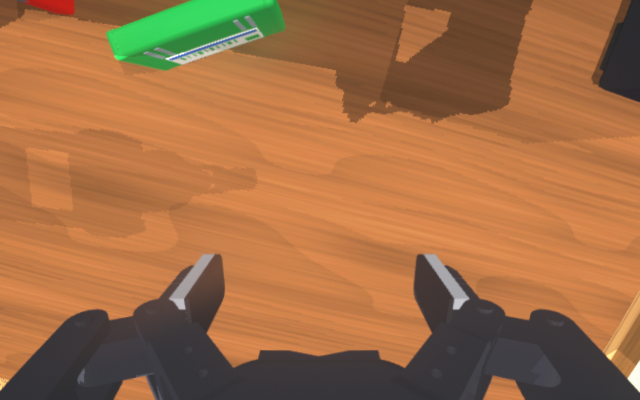

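The call was refused, probably because every row must carry all seven numbers. I'll resend it with all of them.

Emit:
{"method": "move_arm", "body": {
  "steps": [
    {"dx":0,"dy":-40,"dz":-50,"wx":-8.5,"wy":0,"wz":0,"fingers":60},
    {"dx":0,"dy":-60,"dz":-90,"wx":-17,"wy":0,"wz":0,"fingers":60},
    {"dx":0,"dy":-80,"dz":-130,"wx":-25.5,"wy":0,"wz":0,"fingers":60},
    {"dx":0,"dy":-100,"dz":-170,"wx":-34,"wy":0,"wz":0,"fingers":60},
    {"dx":0,"dy":-120,"dz":-210,"wx":-42.5,"wy":0,"wz":0,"fingers":60},
    {"dx":0,"dy":-135,"dz":-250,"wx":-51,"wy":0,"wz":0,"fingers":60},
    {"dx":0,"dy":-150,"dz":-290,"wx":-59.5,"wy":0,"wz":0,"fingers":60},
    {"dx":0,"dy":-160,"dz":-325,"wx":-68,"wy":0,"wz":0,"fingers":60},
    {"dx":0,"dy":-169,"dz":-350,"wx":-76.5,"wy":0,"wz":0,"fingers":60},
    {"dx":0,"dy":-169,"dz":-365,"wx":-85,"wy":0,"wz":0,"fingers":60},
    {"dx":0,"dy":-169,"dz":-371,"wx":-93,"wy":0,"wz":0,"fingers":60},
    {"dx":0,"dy":-169,"dz":-371,"wx":-96,"wy":0,"wz":0,"fingers":60}
  ]
}}

```text
t: 1.7
eef_pos: [473.5, -349.0, 231.3]
tcp_rot: [0.94, 1.358, -0.939]
contact_force: [-0.8, -0.1, -0.3]
gripper_width: 60.1
```

Run:
```python
from h import *
f=grab_frame("wrist"); cv2.imwrite("pics/w2.png",f["image"])
R0,p0,s=pose();print(p0,R0.as_matrix().round(3),s["joint_pos"],s["contact_force"],s["t"],s["gripper_width"])
for c in [(473,-349.5),(543,-323)]:
  for a in (-12,12):
    for b in (-70,70):
      x=c[0]+a*.938-b*.348; y=c[1]+a*.348+b*.938; print(proj(f,(x,y,100)).round(0),end=' ')
```

```text
[ 473.10837504 -349.28275778  231.29755256] [[-0.     0.936  0.352]
 [ 0.     0.352 -0.936]
 [-1.     0.    -0.   ]] [-7.62469209e-01 -3.43297999e-02  1.70050962e+00  8.90981921e-06
  1.47543080e+00 -1.12267411e+00] [ 0.08070982 -0.4738233   0.46928047] 1.75 59.904916543344434
[306. 263.] [305. 106.] [332. 263.] [334. 106.] [386. 263.] [397. 106.] [412. 263.] [426. 107.]
```

View pics/w2.png

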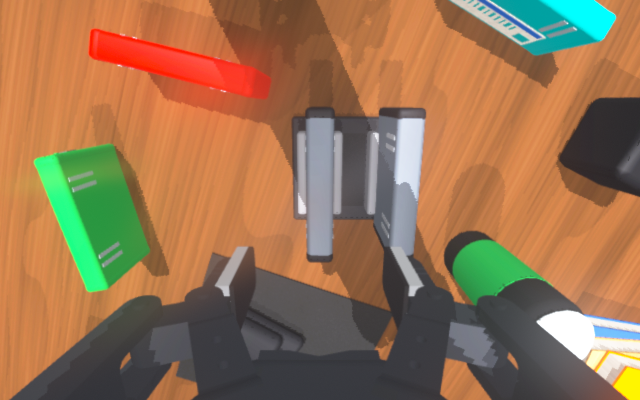

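The wrist view shows the near case upright between cols 307–333, rows 107–261, where it was predicted (306–334). The far case is at cols 378–426. These two are the only grey ones. The red (180,65), green (92,217) and turquoise (545,20) ones stay untouched. I'll go down onto the near case.

Emit:
{"method": "move_arm", "body": {
  "steps": [
    {"dx":40,"dy":0,"dz":0,"wx":0,"wy":0,"wz":0,"fingers":54,"squeeze":50},
    {"dx":80,"dy":0,"dz":0,"wx":0,"wy":0,"wz":0,"fingers":54},
    {"dx":115,"dy":0,"dz":0,"wx":0,"wy":0,"wz":0,"fingers":54},
    {"dx":140,"dy":0,"dz":0,"wx":0,"wy":0,"wz":0,"fingers":54},
    {"dx":160,"dy":0,"dz":0,"wx":0,"wy":0,"wz":0,"fingers":54},
    {"dx":170,"dy":0,"dz":0,"wx":0,"wy":0,"wz":0,"fingers":54},
    {"dx":170,"dy":0,"dz":0,"wx":0,"wy":0,"wz":0,"fingers":54},
    {"dx":170,"dy":0,"dz":0,"wx":0,"wy":0,"wz":0,"fingers":54}
  ]
}}

```text
validation failed for argument at $.st...
```

```bash
cat >> h.py <<'E'
def wf(n=8):
    F=[];T=[];J=[]
    for _ in range(n):
        grab_frame("wrist"); s=sense(); F.append(s["contact_force"]);T.append(s["ft_torque"]);J.append(s["joint_efforts"])
    print("F",np.mean(F,0).round(2),np.std(F,0).round(2),"T",np.mean(T,0).round(3),"J",np.mean(J,0).round(2),"t",s["t"],"w",s["gripper_width"],s["eef_pos"])
E
python3 - <<'E'
from h import *
wf()
g=grab_frame("side"); crop(g,"d3.png",270,230,390,350,5)
f=grab_frame("wrist"); cv2.imwrite("pics/w3.png",f["image"])
E
```

```text
F [-0.25  0.12 -0.15] [0.25 0.54 0.65] T [ 0.002 -0.006 -0.   ] J [ 1.200e-01 -3.545e+01 -3.706e+01  1.000e-02 -0.000e+00 -4.000e-02] t 2.15 w 60.01927855840722 [ 472.41008983 -349.77926465  231.3622054 ]
```

View pics/w3.png

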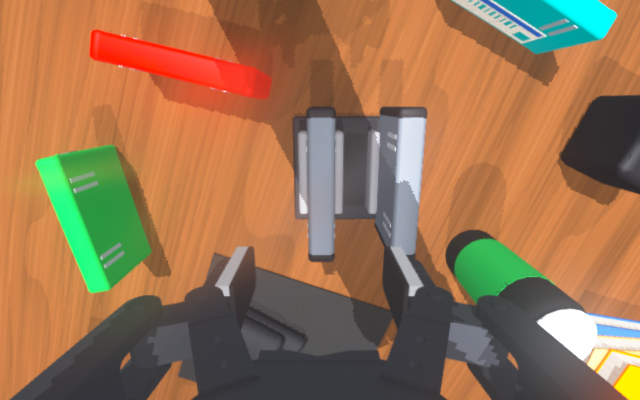

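View pics/d3.png

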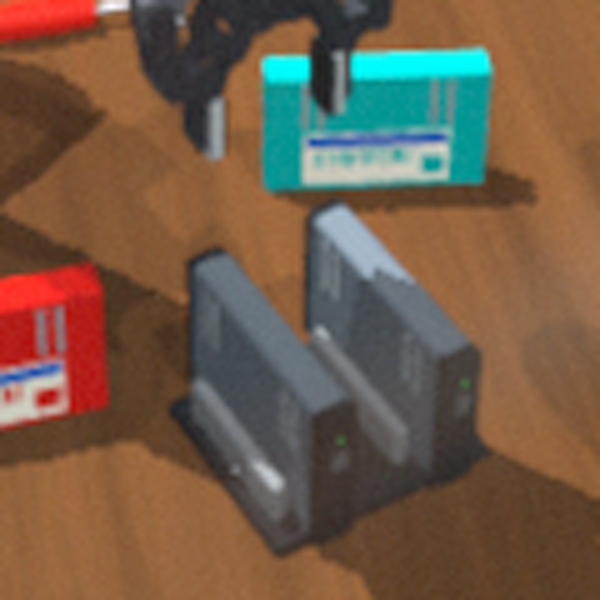

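The view is unchanged, so the arm didn't move. My mistake was putting squeeze inside a row instead of at the top level.

Emit:
{"method": "move_arm", "body": {
  "squeeze": 50,
  "steps": [
    {"dx":40,"dy":0,"dz":0,"wx":0,"wy":0,"wz":0,"fingers":54},
    {"dx":80,"dy":0,"dz":0,"wx":0,"wy":0,"wz":0,"fingers":54},
    {"dx":115,"dy":0,"dz":0,"wx":0,"wy":0,"wz":0,"fingers":54},
    {"dx":140,"dy":0,"dz":0,"wx":0,"wy":0,"wz":0,"fingers":54},
    {"dx":160,"dy":0,"dz":0,"wx":0,"wy":0,"wz":0,"fingers":54},
    {"dx":170,"dy":0,"dz":0,"wx":0,"wy":0,"wz":0,"fingers":54},
    {"dx":170,"dy":0,"dz":0,"wx":0,"wy":0,"wz":0,"fingers":54},
    {"dx":170,"dy":0,"dz":0,"wx":0,"wy":0,"wz":0,"fingers":54}
  ]
}}

```text
t: 3.05
eef_pos: [473.1, -350.2, 62.3]
tcp_rot: [0.943, 1.355, -0.944]
contact_force: [0.9, 0.0, -0.6]
gripper_width: 54.1
```

Run:
```python
from h import *
wf()
g=grab_frame("side"); crop(g,"d4.png",270,230,390,350,5)
```

```text
F [ 0.3  -0.24  0.13] [0.53 0.34 0.66] T [-0.011 -0.019 -0.004] J [ -0.   -38.17 -32.57  -0.     0.     0.  ] t 3.45 w 54.07112189326436 [ 472.80148352 -349.84546717   61.89362014]
```

View pics/d4.png

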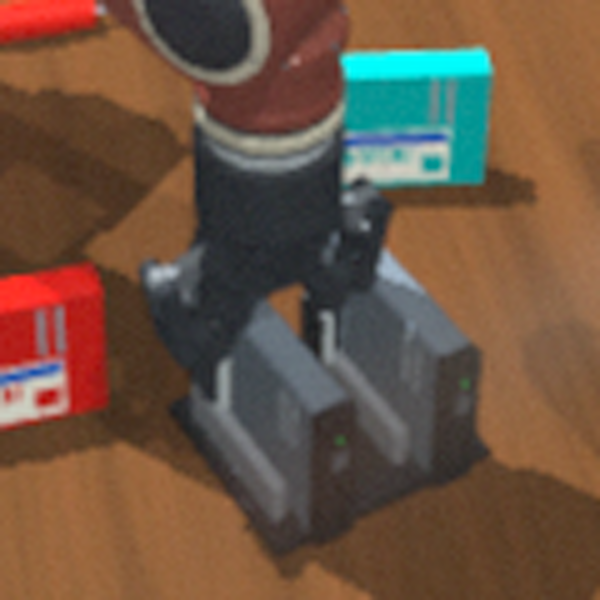

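The fingers straddle the near case and there is no contact force. Next I close and lift it 12 mm.

Emit:
{"method": "move_arm", "body": {
  "squeeze": 50,
  "steps": [
    {"dx":0,"dy":0,"dz":0,"wx":0,"wy":0,"wz":0,"fingers":15},
    {"dx":0,"dy":0,"dz":0,"wx":0,"wy":0,"wz":0,"fingers":15},
    {"dx":0,"dy":0,"dz":0,"wx":0,"wy":0,"wz":0,"fingers":15},
    {"dx":0,"dy":0,"dz":0,"wx":0,"wy":0,"wz":0,"fingers":15},
    {"dx":0,"dy":0,"dz":0,"wx":0,"wy":0,"wz":0,"fingers":15},
    {"dx":0,"dy":0,"dz":0,"wx":0,"wy":0,"wz":0,"fingers":15},
    {"dx":-4,"dy":0,"dz":0,"wx":0,"wy":0,"wz":0,"fingers":15},
    {"dx":-8,"dy":0,"dz":0,"wx":0,"wy":0,"wz":0,"fingers":15},
    {"dx":-12,"dy":0,"dz":0,"wx":0,"wy":0,"wz":0,"fingers":15},
    {"dx":-12,"dy":0,"dz":0,"wx":0,"wy":0,"wz":0,"fingers":15},
    {"dx":-12,"dy":0,"dz":0,"wx":0,"wy":0,"wz":0,"fingers":15}
  ]
}}

```text
t: 4.6
eef_pos: [472.5, -349.6, 73.3]
tcp_rot: [0.943, 1.357, -0.944]
contact_force: [-0.7, 0.1, -2.6]
gripper_width: 23.5
```

Run:
```python
from h import *
wf(14)
g=grab_frame("side"); crop(g,"d5.png",270,230,390,350,5)
```

```text
F [-0.05 -0.07 -3.8 ] [0.46 0.52 0.5 ] T [-0.005 -0.01   0.005] J [ -0.   -40.34 -35.13   0.     0.    -0.  ] t 5.3 w 23.647370921572612 [ 472.56398196 -349.63977911   73.27926139]
```

View pics/d5.png

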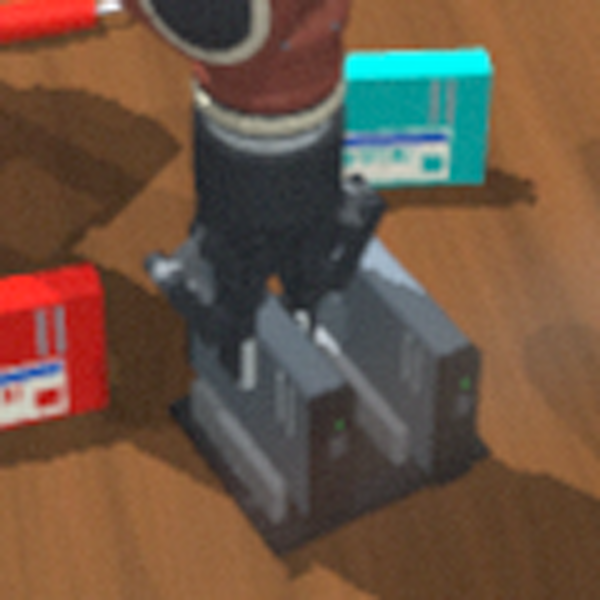

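The steady weight is about 3.9 N with no side force, which matches the loaded case (0.42 kg, 4.1 N) and not the empty one (about 2 N). I'll draw it clear and check the weight again in free air.

Emit:
{"method": "move_arm", "body": {
  "squeeze": 60,
  "steps": [
    {"dx":-20,"dy":0,"dz":0,"wx":0,"wy":0,"wz":0,"fingers":15},
    {"dx":-40,"dy":0,"dz":0,"wx":0,"wy":0,"wz":0,"fingers":15},
    {"dx":-60,"dy":0,"dz":0,"wx":0,"wy":0,"wz":0,"fingers":15},
    {"dx":-85,"dy":0,"dz":0,"wx":0,"wy":0,"wz":0,"fingers":15},
    {"dx":-115,"dy":0,"dz":0,"wx":0,"wy":0,"wz":0,"fingers":15},
    {"dx":-145,"dy":0,"dz":0,"wx":0,"wy":0,"wz":0,"fingers":15},
    {"dx":-175,"dy":0,"dz":0,"wx":0,"wy":0,"wz":0,"fingers":15},
    {"dx":-195,"dy":0,"dz":0,"wx":0,"wy":0,"wz":0,"fingers":15},
    {"dx":-205,"dy":0,"dz":0,"wx":0,"wy":0,"wz":0,"fingers":15},
    {"dx":-205,"dy":0,"dz":0,"wx":0,"wy":0,"wz":0,"fingers":15},
    {"dx":-205,"dy":0,"dz":0,"wx":0,"wy":0,"wz":0,"fingers":15}
  ]
}}

```text
t: 6.45
eef_pos: [472.2, -349.3, 276.9]
tcp_rot: [0.944, 1.359, -0.943]
contact_force: [0.0, 0.7, -3.6]
gripper_width: 22.9
```

Run:
```python
from h import *
wf(10)
f=grab_frame("wrist"); cv2.imwrite("pics/w6.png",f["image"])
f=grab_frame("scene"); crop(f,"s6.png",150,70,390,350,2.1)
g=grab_frame("side"); crop(g,"d6.png",200,100,460,380,2.1)
# plan: webcam centre view pose, tilt th, standoff
L=np.array([759,-9.5,346]); ya=.354
h=np.array([np.cos(ya),np.sin(ya),0])
for th in (0.535,0.9):
    z=np.array([0,0,1.]); xc=np.cos(.535)*h+np.sin(.535)*z
    lab=L-xc*200
    xt=np.sin(.535)*h-np.cos(.535)*z   # tool x
    tcp=lab-12*xc-xt*(46-19)  
    print(lab,tcp)
```

```text
F [-0.22 -0.05 -3.81] [0.54 0.6  0.59] T [-0.004 -0.014  0.015] J [ 0.000e+00 -3.746e+01 -4.008e+01  0.000e+00  1.000e-02 -0.000e+00] t 6.95 w 23.44212210710512 [ 472.54327016 -349.62689369  278.15187676]
[597.61470452 -69.14286196 244.03179211] [575.01944058 -77.49335142 261.14095263]
[597.61470452 -69.14286196 244.03179211] [575.01944058 -77.49335142 261.14095263]
```

View pics/w6.png

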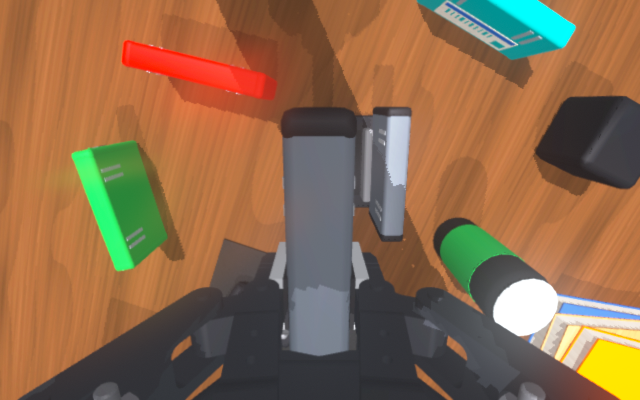

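View pics/s6.png

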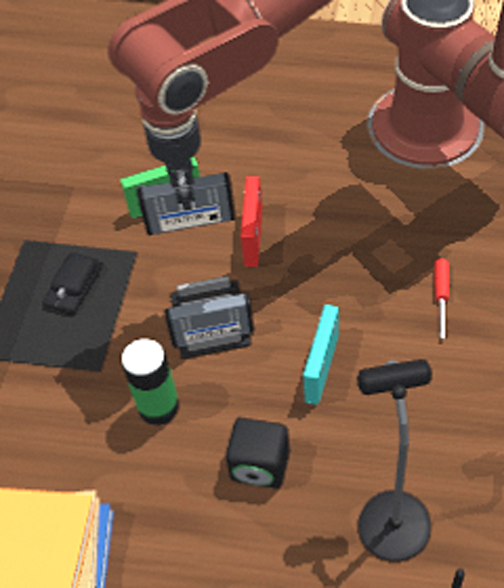

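View pics/d6.png

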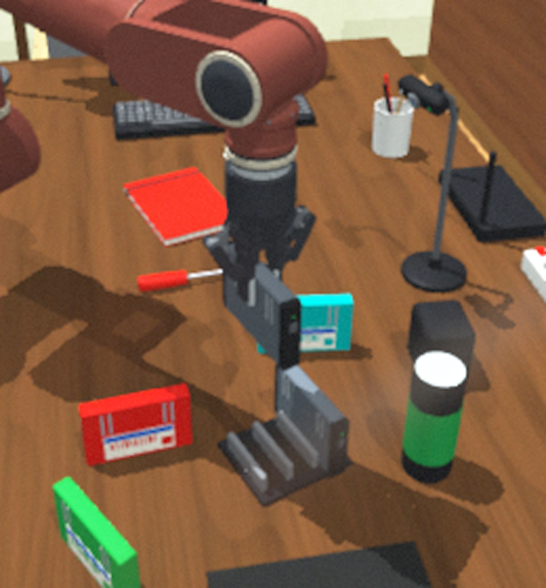

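The case is held upright, 3.8 N in free air, with its label facing away from the robot. The empty case stands undisturbed. Next is a stand-off pose where the wrist camera can see the webcam, so I can find its pitch.

Run:
```python
from h import *
L=np.array([759,-9.5,346]); ya=.354; h=np.array([np.cos(ya),np.sin(ya),0]); z=np.array([0,0,1.])
f=grab_frame("wrist"); R0,p0,s=pose(); E=f["extrinsics"]
Rc=E[:3,:3]; o=-Rc.T@E[:3,3]; ot=R0.inv().apply(o-p0); Rct=Rc@R0.as_matrix()
for th in (.7,.85,1.0):
  for p in ([480,-110,290],[480,-110,320],[500,-130,290]):
    p=np.array(p,float)
    Rt=toolR(np.sin(th)*h-np.cos(th)*z,h); Ew=np.eye(4); Rw=Rct@Rt.as_matrix().T; Ew[:3,:3]=Rw; Ew[:3,3]=-Rw@(p+Rt.apply(ot))
    ff=dict(f,extrinsics=Ew); c=p+Rt.apply([54,0,0])
    print(th,p,proj(ff,L).round(),[proj(ff,c+12*h+q*Rt.apply([0,0,1])+r*Rt.apply([1,0,0])).round().tolist() for q in(-70,70) for r in (0,-92)],np.linalg.norm(L-(p+Rt.apply(ot))).round(),rel(Rt,p))
```

```text
0.7 [ 480. -110.  290.] [595. 188.] [[335.0, 106.0], [349.0, 106.0], [333.0, 307.0], [341.0, 423.0]] 399.0 (array([ -11.6,   90.4, -222.1]), array([ 8.00e-02, -2.00e-02,  4.01e+01]))
0.7 [ 480. -110.  320.] [559. 183.] [[335.0, 106.0], [349.0, 106.0], [333.0, 307.0], [341.0, 423.0]] 404.0 (array([ -41.6,   90.4, -222.1]), array([ 8.00e-02, -2.00e-02,  4.01e+01]))
0.7 [ 500. -130.  290.] [598. 163.] [[335.0, 106.0], [349.0, 106.0], [333.0, 307.0], [341.0, 423.0]] 384.0 (array([ -11.6,  102.2, -196.4]), array([ 8.00e-02, -2.00e-02,  4.01e+01]))
0.85 [ 480. -110.  290.] [545. 179.] [[333.0, 106.0], [345.0, 106.0], [331.0, 306.0], [338.0, 421.0]] 412.0 (array([ -11.6,   90.4, -222.1]), array([ 8.00e-02, -3.00e-02,  4.87e+01]))
0.85 [ 480. -110.  320.] [514. 175.] [[333.0, 106.0], [345.0, 106.0], [331.0, 306.0], [338.0, 421.0]] 416.0 (array([ -41.6,   90.4, -222.1]), array([ 8.00e-02, -3.00e-02,  4.87e+01]))
0.85 [ 500. -130.  290.] [548. 156.] [[333.0, 106.0], [345.0, 106.0], [331.0, 306.0], [338.0, 421.0]] 397.0 (array([ -11.6,  102.2, -196.4]), array([ 8.00e-02, -3.00e-02,  4.87e+01]))
1.0 [ 480. -110.  290.] [500. 173.] [[331.0, 106.0], [341.0, 106.0], [329.0, 305.0], [335.0, 419.0]] 424.0 (array([ -11.6,   90.4, -222.1]), array([ 8.000e-02, -4.000e-02,  5.729e+01]))
1.0 [ 480. -110.  320.] [473. 170.] [[331.0, 106.0], [341.0, 106.0], [329.0, 305.0], [335.0, 419.0]] 426.0 (array([ -41.6,   90.4, -222.1]), array([ 8.000e-02, -4.000e-02,  5.729e+01]))
1.0 [ 500. -130.  290.] [503. 152.] [[331.0, 106.0], [341.0, 106.0], [329.0, 305.0], [335.0, 419.0]] 408.0 (array([ -11.6,  102.2, -196.4]), array([ 8.000e-02, -4.000e-02,  5.729e+01]))
```

Emit:
{"method": "move_arm", "body": {
  "squeeze": 60,
  "steps": [
    {"dx":-5,"dy":8,"dz":-15,"wx":0,"wy":0,"wz":0,"fingers":15},
    {"dx":-10,"dy":22,"dz":-40,"wx":0,"wy":0,"wz":3,"fingers":15},
    {"dx":-15,"dy":38,"dz":-70,"wx":0,"wy":0,"wz":8,"fingers":15},
    {"dx":-20,"dy":54,"dz":-100,"wx":0,"wy":0,"wz":14,"fingers":15},
    {"dx":-25,"dy":70,"dz":-130,"wx":0,"wy":0,"wz":20,"fingers":15},
    {"dx":-30,"dy":86,"dz":-160,"wx":0,"wy":0,"wz":27,"fingers":15},
    {"dx":-32,"dy":100,"dz":-185,"wx":0,"wy":0,"wz":34,"fingers":15},
    {"dx":-32,"dy":112,"dz":-203,"wx":0,"wy":0,"wz":41,"fingers":15},
    {"dx":-32,"dy":120,"dz":-216,"wx":0,"wy":0,"wz":47,"fingers":15},
    {"dx":-32,"dy":120,"dz":-216,"wx":0,"wy":0,"wz":50,"fingers":15},
    {"dx":-32,"dy":120,"dz":-216,"wx":0,"wy":0,"wz":50,"fingers":15},
    {"dx":-32,"dy":120,"dz":-216,"wx":0,"wy":0,"wz":50,"fingers":15}
  ]
}}

```text
t: 8.35
eef_pos: [509.6, -105.2, 310.5]
tcp_rot: [1.362, 0.794, -0.27]
contact_force: [-0.6, 0.1, -2.7]
gripper_width: 23.3
```

Run:
```python
from h import *
f=grab_frame("wrist"); cv2.imwrite("pics/w7.png",f["image"])
R0,p0,s=pose();print(p0,R0.as_matrix().round(3),s["joint_pos"].round(3),s["contact_force"],s["t"],s["gripper_width"])
u,v=proj(f,[759,-9.5,346]).round().astype(int);print(u,v)
crop(f,"w7c.png",max(u-70,0),max(v-60,0),min(u+70,640),v+60,5)
g=grab_frame("side"); crop(g,"d7.png",200,80,460,340,2.2)
```

```text
[ 509.95657893 -105.32837206  311.12118168] [[ 0.718  0.603  0.348]
 [ 0.266  0.225 -0.937]
 [-0.643  0.766  0.001]] [-0.735 -0.661  2.212  0.807  1.223 -1.233] [ 0.79595848 -0.843712   -2.9134324 ] 8.4 23.524021971980634
512 175
```

View pics/w7.png

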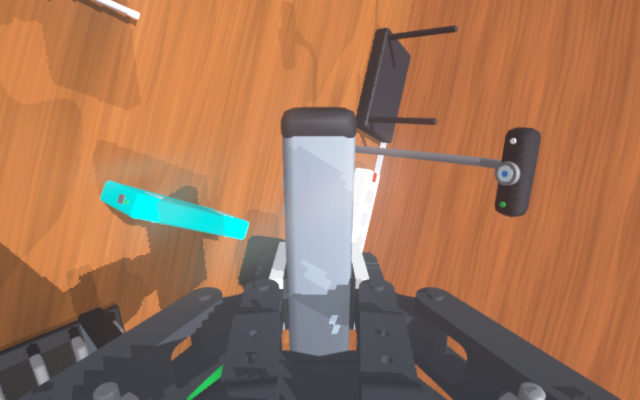

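View pics/w7c.png

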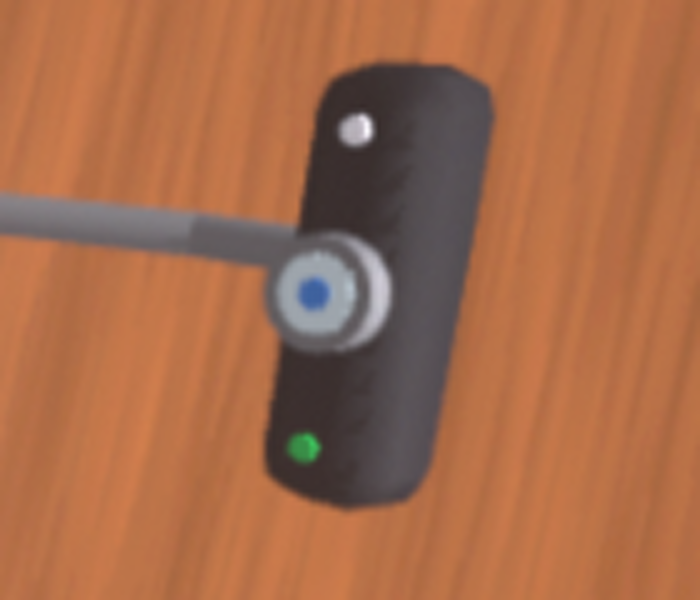

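View pics/d7.png

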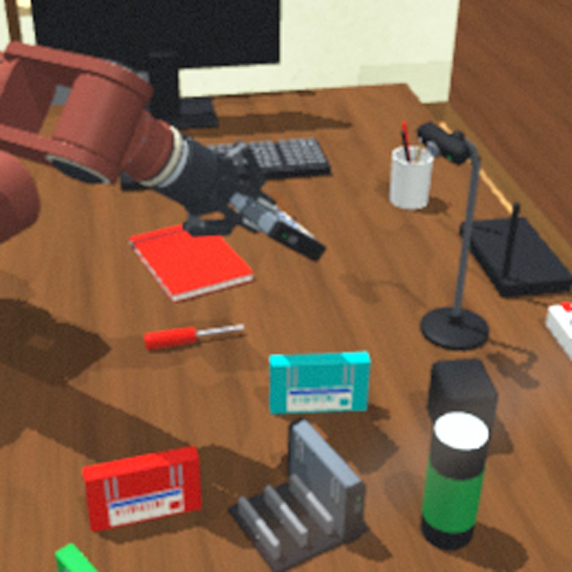

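The wrist view shows the webcam well: lens centre at about (504,173), green LED at (502,204) and head in full. The foreshortening of its round lens gives the pitch, and the side view fixes its position.

Run:
```python
from h import *
f=grab_frame("wrist"); g=grab_frame("side"); sc=grab_frame("scene")
im=f["image"]; x0,y0=442,115
hsv=cv2.cvtColor(im,cv2.COLOR_BGR2HSV)
big=cv2.resize(im[y0:235,x0:582],None,fx=5,fy=5,interpolation=cv2.INTER_CUBIC)
for p in [(314,293),(290,293),(340,293),(365,293),(380,293),(270,293)]: print(p,big[p[1],p[0]])
# pale-blue disc: blue/grey bright, within radius of lens
b=big.astype(int); m=((b[...,0]>b[...,2]+2)&(b[...,0]>95)).astype(np.uint8)*255
yy,xx=np.mgrid[:600,:700]; m[(xx-316)**2+(yy-293)**2>50**2]=0
cs,_=cv2.findContours(m,cv2.RETR_EXTERNAL,cv2.CHAIN_APPROX_NONE); c=max(cs,key=cv2.contourArea); print(cv2.contourArea(c),cv2.boundingRect(c),cv2.fitEllipse(c))
o,d0=ray(f,x0+314.5/5-.4,y0+293/5-.4)
up=np.array([0,0,1.]); rt=np.cross(d0,up); rt/=np.linalg.norm(rt); u2=np.cross(rt,d0)
P=[]
for q in c[:,0,:]:
    _,d=ray(f,x0+q[0]/5-.4,y0+q[1]/5-.4); d=d/(d@d0); P.append([d@rt*1e4,-d@u2*1e4])
e=cv2.fitEllipse(np.array(P,np.float32)); print("virtual ellipse",e,"alpha",np.arccos(min(e[1])/max(e[1])))
print("dir lens->cam",-d0,"elev",np.arcsin(-d0[2]),"yaw of cam dir",np.arctan2(d0[1],d0[0]))
big2=cv2.resize(g["image"][120:180,380:430],None,fx=10,fy=10,interpolation=cv2.INTER_CUBIC); cv2.imwrite("pics/d8.png",big2)
v=cv2.drawContours(big.copy(),[c],-1,(0,0,255),1); cv2.imwrite("pics/w8.png",v)
s=lambda x,y:ray(g,370+x/5-.4,120+y/5-.4)
r=(o,d0)
print("lens",tri([r,s(135,140)])); 
led=ray(f,x0+303/5-.4,y0+447/5-.4); print("led",tri([led,s(170,158)]))
```

```text
(314, 293) [157  96  61]
(290, 293) [168 146 132]
(340, 293) [184 177 168]
(365, 293) [150 143 148]
(380, 293) [185 177 180]
(270, 293) [124 119 119]
5496.5 (268, 248, 85, 87) ((310.6090393066406, 290.70947265625), (82.08155822753906, 85.40885925292969), 11.660276412963867)
virtual ellipse ((-9.023186683654785, 22.443586349487305), (397.4071960449219, 459.36395263671875), 77.7803726196289) alpha 0.5253969731362942
dir lens->cam [-0.97055426 -0.17788899  0.162419  ] elev 0.16314171237879835 yaw of cam dir 0.18127395722001002
lens (array([762.56216581,  -8.21183267, 339.42482897]), [np.float64(0.2947083515400014), np.float64(0.2947083515399939)])
led (array([773.83328292, -39.76356469, 341.75214248]), [np.float64(0.00806766674823613), np.float64(0.008067666748217938)])
```

View pics/d8.png

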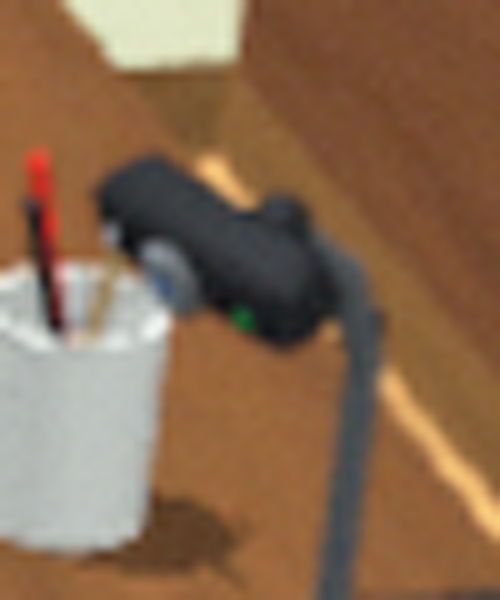

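View pics/w8.png

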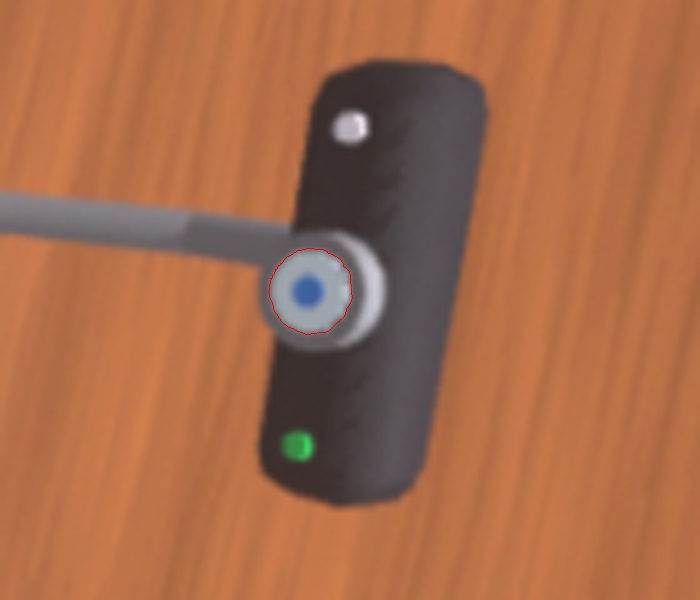

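Run:
```python
from h import *
f=grab_frame("wrist"); print(sense()["t"])
o,d0=ray(f,442+309.5/5-.4,115+291/5-.4)
rt=np.cross(d0,[0,0,1.]); rt/=np.linalg.norm(rt); u2=np.cross(rt,d0)
N=600; s=0.17/N  # slope per px
mx=np.zeros((N,N),np.float32); my=mx.copy()
E=f["extrinsics"]; fx=dict(f,extrinsics=E)
for i in range(N):
    for j in range(N):
        u,v=proj(f,o+1000*(d0+(j-N/2)*s*rt-(i-N/2)*s*u2)); mx[i,j]=u; my[i,j]=v
im=cv2.remap(f["image"],mx,my,cv2.INTER_CUBIC); cv2.imwrite("pics/v9.png",im)
```

```text
8.65
```

View pics/v9.png

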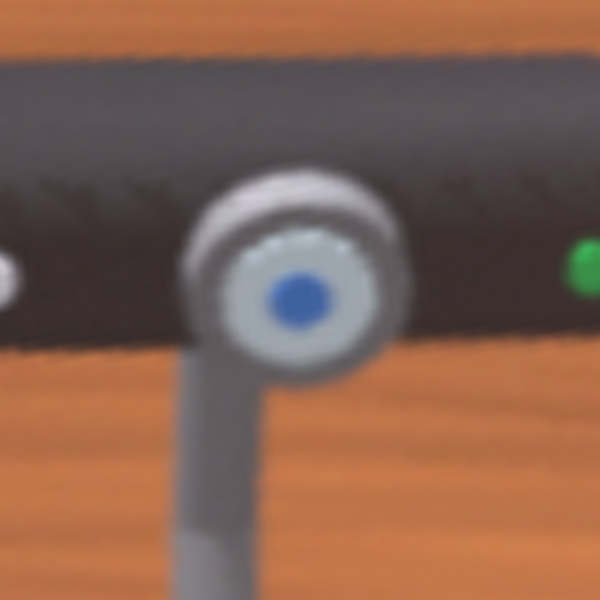

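The virtual straight-on view shows the lens centre about 100 px below the middle of the head's outline. With the disc ratio of 0.82–0.88, that puts the pitch at the low end of the stated range, about 0.42–0.45. I'll work out the show pose.

Run:
```python
from h import *
f=grab_frame("wrist"); g=grab_frame("side")
L,r=tri([ray(f,442+309.5/5-.4,115+291/5-.4),ray(g,396.2,147.5)]); print(L,r)
psi=.352; phi=.44
h=np.array([np.cos(psi),np.sin(psi),0]); z=np.array([0,0,1.])
xc=np.cos(phi)*h+np.sin(phi)*z; xt=np.sin(phi)*h-np.cos(phi)*z
lab=L-200*xc; tcp=lab-12*xc-27*xt; Rt=toolR(xt,xc)
print(lab,tcp,rel(Rt,tcp)); R0,p0,s=pose(); print(p0)
```

```text
[761.41836924  -7.90912918 338.83283343] [np.float64(1.0869742660935429), np.float64(1.0869742660934045)]
[591.5629992  -70.2964368  253.64494042] [570.57645591 -78.00472374 272.96196174] (array([74.9, 13.9, -4.6]), array([  0.18,  -0.13, -24.77]))
[ 510.02449331 -105.42300928  310.50186041]
```

Emit:
{"method": "move_arm", "body": {
  "squeeze": 60,
  "steps": [
    {"dx":3,"dy":0,"dz":0,"wx":0,"wy":0,"wz":-3,"fingers":15},
    {"dx":10,"dy":1,"dz":0,"wx":0,"wy":0,"wz":-7,"fingers":15},
    {"dx":20,"dy":3,"dz":-1,"wx":0,"wy":0,"wz":-12,"fingers":15},
    {"dx":32,"dy":6,"dz":-2,"wx":0,"wy":0,"wz":-17,"fingers":15},
    {"dx":45,"dy":9,"dz":-3,"wx":0,"wy":0,"wz":-21,"fingers":15},
    {"dx":57,"dy":11,"dz":-4,"wx":0,"wy":0,"wz":-23.5,"fingers":15},
    {"dx":67,"dy":13,"dz":-4.5,"wx":0.2,"wy":-0.1,"wz":-24.7,"fingers":15},
    {"dx":73,"dy":14,"dz":-4.5,"wx":0.2,"wy":-0.1,"wz":-24.7,"fingers":15},
    {"dx":75,"dy":14,"dz":-4.5,"wx":0.2,"wy":-0.1,"wz":-24.7,"fingers":15},
    {"dx":75,"dy":14,"dz":-4.5,"wx":0.2,"wy":-0.1,"wz":-24.7,"fingers":15},
    {"dx":75,"dy":14,"dz":-4.5,"wx":0.2,"wy":-0.1,"wz":-24.7,"fingers":15},
    {"dx":75,"dy":14,"dz":-4.5,"wx":0.2,"wy":-0.1,"wz":-24.7,"fingers":15}
  ]
}}

```text
t: 9.95
eef_pos: [570.4, -78.4, 273.2]
tcp_rot: [1.185, 1.081, -0.608]
contact_force: [-0.6, 0.7, -3.3]
gripper_width: 23.2
```

Run:
```python
from h import *
wf(6)
f=grab_frame("wrist"); cv2.imwrite("pics/w10.png",f["image"])
R0,p0,s=pose();M=R0.as_matrix();print(p0,M.round(3),s["joint_pos"].round(3),s["joint_velocities"].round(3))
xc=M[:,1];lab=p0+27*M[:,0]+12*xc; L=np.array([761.4,-7.9,338.8]); psi=.352
for phi in (.36,.42,.44,.5,.55):
    h=np.array([np.cos(psi),np.sin(psi),0]); lx=-(np.cos(phi)*h+np.array([0,0,np.sin(phi)])); ly=np.cross([0,0,1.],lx);ly/=np.linalg.norm(ly);lz=np.cross(lx,ly)
    d=lab-L;print(phi,(d@lx).round(1),(d@ly).round(1),(d@lz).round(1),np.arccos(-xc@lx).round(3),np.arccos(abs(M[:,2]@ly)).round(3))
g=grab_frame("side"); crop(g,"d10.png",250,90,450,330,2.5)
sc=grab_frame("scene"); crop(sc,"s10.png",200,130,400,330,3)
print("pred label corners scene",[proj(sc,lab+a*46*M[:,2]+b*20*M[:,0]).round(1).tolist() for a in(-1,1) for b in(-1,1)])
print("pred top corners side",[proj(g,p0-38*M[:,0]+a*70*M[:,2]+b*12*xc).round(1).tolist() for a in(-1,1) for b in(-1,1)])
```

```text
F [ 0.18  0.01 -3.82] [0.36 0.49 0.21] T [-0.182  0.473 -0.002] J [-1.000e-02 -2.630e+01 -4.113e+01  1.260e+00 -1.230e+00  0.000e+00] t 10.25 w 23.66683083915021 [570.5419534  -78.16287465 272.98648654]
[570.5627367  -78.08372239 272.95985181] [[ 0.401  0.849  0.344]
 [ 0.148  0.311 -0.939]
 [-0.904  0.428 -0.001]] [-0.412 -0.331  1.935  0.32   1.226 -0.825] [ 0.002  0.001 -0.001  0.001  0.    -0.002]
0.36 199.3 0.1 -15.9 0.082 0.001
0.42 199.9 0.1 -3.9 0.022 0.001
0.44 200.0 0.1 0.1 0.002 0.001
0.5 199.6 0.1 12.1 0.058 0.001
0.55 198.7 0.1 22.0 0.108 0.001
pred label corners scene [[333.9, 201.4], [334.9, 212.4], [304.8, 207.0], [306.1, 218.0]]
pred top corners side [[319.8, 166.6], [326.1, 161.9], [345.1, 187.3], [351.8, 182.1]]
```

View pics/d10.png

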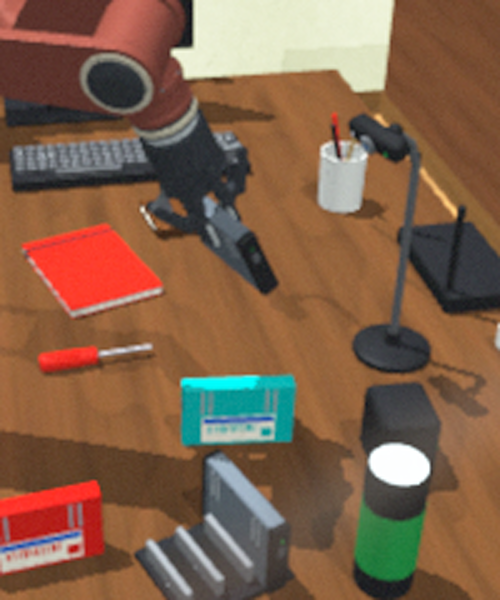

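View pics/s10.png

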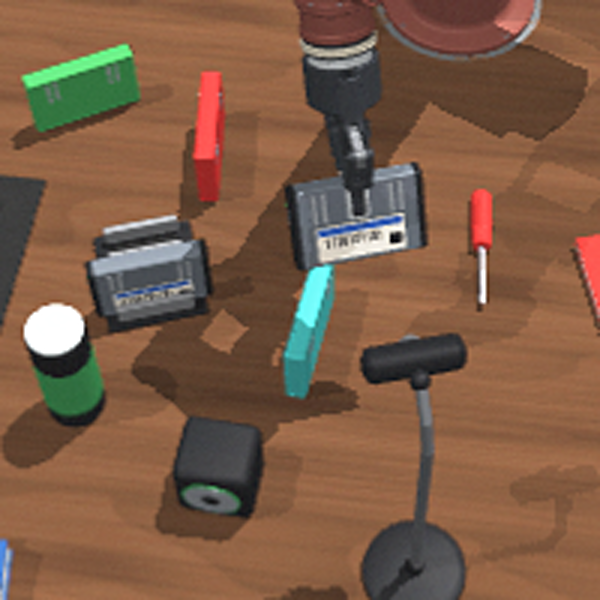

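View pics/w10.png

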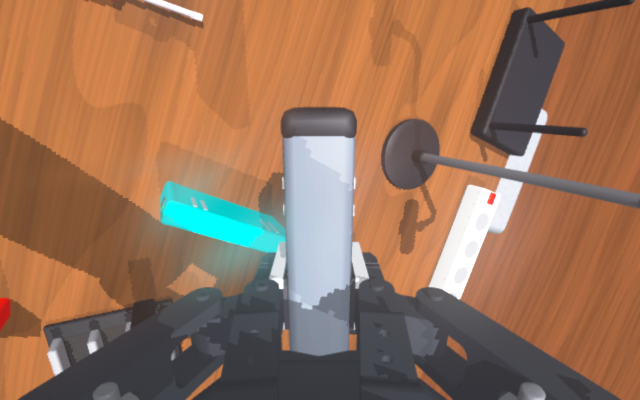

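The checks agree. The sticker corners in the scene view are at (306,209), (334,201), (336,211) and (307,217), within about 2 px of prediction. The label is right way up and level, 200 mm from the lens. The empty case and the bystanders are where they were, and the arm is still, so I'm handing in.

```bash
python3 -c "
from station import *
s=sense(); print(s['t'],s['joint_velocities'].round(3),s['gripper_width']); print(close_job())"
```

```text
10.4 [ 0.    -0.     0.001  0.001 -0.001  0.001] 23.177797933536127
the job is handed in; nothing more can be done
None
```

I handed the job in at 10.4 s with the loaded case held still in front of the webcam. No verdict is reported, so this rests on my own checks.

**Which case:** I lifted the near-slot case 12 mm and it weighed about 3.9 N. In free air it was still 3.8 N, which fits the loaded 0.42 kg and not the empty one at about 2 N. I did not weigh the far case; it was never touched and stands in its slot.

**Final pose:**
- The label is about 200 mm from the lens, right way up and level.
- By my pitch estimate it is within 1 mm of the lens axis and 0.002 rad of square.
- The sticker corners in the scene picture were within about 2 px of where they should be.
- The webcam and bystanders showed no movement, and the joints were still (0.001 rad/s or less).

**Weakest check:** the webcam's pitch estimates disagreed. The lens ellipse and the head outline gave about 0.33 to 0.45 rad, partly below the stated 0.42 minimum, so I set 0.44. By my calculation the pose stays within limits for any pitch from 0.42 to about 0.61 rad. The lens height came out as 339 mm from two views.

Two move calls were refused because I formatted the rows wrongly; neither moved the arm.

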